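Pop the cash till by its concealed catch

ROBOT

A 7-joint arm with a two-finger parallel gripper is mounted at the origin on the work surface. World frame = base frame: x ahead of the robot, y to its left, z up, the work surface at z = 0. Lengths are in m, angles in rad, forces in N, time in s.
With the tool pointing down it reaches from about 0.35 to 0.9 m from the base axis. Payload 8.1 kg.
Tool frame: the origin (TCP) lies between the finger pads; the fingertips stand ahead of it and the grasp point (between the pads) is the TCP (arm.nose_length is the z of the fingertips in the tool frame, in m); z points along the fingers, y is the line along which they close (so a half turn about z gives the same grasp; the last joint's range is limited). The gripper opens to 92 mm and grips with 3 to 60 N. Pads are 19 mm wide; open, the fingers measure 130 mm over their backs; the gripper's body (75 mm by 190 mm) begins 47 mm behind the grasp point.
Start: joints at [1.079, 0.434, 0.025, 1.573, -0.012, 1.134, -0.075], TCP at [0.237, -0.578, 0.246] pointing down, gripper open.
Joint ranges: [-2.62, 2.62], [-0.44, 2.09], [-1.27, 1.32], [0.08, 2.57], [-1.32, 4.46], [0.12, 2], [-2.74, 2.74]. Speed limits (rad/s): [2.22, 2.22, 3.01, 3.01, 3.14, 3.14, 3.14].

INTERFACE

Orientations are given as a rotation vector (axis times angle).
In Python, from cell import sensors, optics, arm gives the robot as it stands.
- The arm moves only by the tool arm_command, never from a script. Its argument "deltas" is one flat list of numbers, 7 for each row, row after row: the turn, a rotation vector about the world's x, y, z as a fraction of full scale, then the shift along the world's x, y, z as a fraction of full scale, then the finger opening in mm, from 0 to 91.8. In form: [wx, wy, wz, dx, dy, dz, fingers, wx, wy, wz, dx, dy, dz, fingers, ...]. A call has 1 to 20 rows; each row is the pose to reach, as a shift and turn from the pose commanded when the call began; what a row does not reach only later rows make up. Full scale, the value 1, is 1 m for a shift and 90 degrees for a turn. A row lasts 1/10 s, in which the tool goes at most 50 mm and 8.59 degrees, less where a joint would pass 70% of its speed; a pose out of reach is approached as far as the arm can. A call with a number of a shift or a turn outside -1 to 1 is refused whole. A call with a gripper value outside its range is refused whole. The fingers move at their own pace and stop on an object; "force" is the grip in N (left out, the last holds). Time passes only in rows, so rows that repeat a pose let the fingers close. It gives the time, the measured TCP pose, the force, the opening and the grip force at its end, in the units of the state.
- sensors.observe(): the state, without advancing time (a new reading comes with each control period).
- optics.get_image(name): name is "side" or "top" or "wrist"; returns the picture (400x640x3 uint8, blue, green, red); there is no depth.
- optics.calibration(name): a dict with "camera_matrix" (3x3 intrinsics, pixels), "rvec" (rotation vector, rad) and "tvec" (3), from world to camera coordinates, as OpenCV has them. Camera axes: x right, y down, z forward; pixel columns grow to the right and rows downward; lengths in m; the calibration is good to about 2 mm. A picture is of the moment at which its call begins: read the wrist's pose just before it. calibration takes no time and is no camera call; for the wrist camera it gives the pose at the moment of the call.
- arm.sign_off(): hands the job in; it is judged then, once.
The state is a dict: "clock": time; "joints": joint angles; "dq": joint speeds; "joint_efforts": joint torques, N m; "position": TCP position; "ee_rot": TCP orientation; "force": force on the tool from outside, world axes, zero at the start; "ft_torque": the same for the moment, N m; "width": opening from 0.0 (shut) to 1.0 (fully open); "gripper_force": force on a finger pad.
Only numpy, scipy, OpenCV 4.12 (cv2) and the standard library are available. Lean on these libraries where they do the work, as an engineer would, in place of code of your own. Each camera call takes 0.05 s, during which the arm holds its last target. There are 200 camera calls.

TASK

Open the cash till on the market counter: feel along the bare-metal strip in its top for the flush hidden button, push the button in with the fingertips until the drawer springs fully out, then let the button come back up and leave the drawer open. Do not pick up or shift the jars, dish and other goods on and around the till.

Things in the scene. Friction and masses are not known exactly. Their poses are not given: they have to be found in the camera images.
- till: grey metal cash till, a flat box 340 mm deep (its x) by 400 mm wide (its y) by 100 mm high, fixed to the counter. Origin at the centre of its underside, z up; its blue drawer front faces its -x side, roughly towards the robot. The drawer front must have 70 mm free to spring out
- window (a point): centre of the window in the till's top, 75 mm in front of the till's middle, on the bare-metal plate that is its floor, 98 mm above the counter, 2 mm below the grey top around it. The window is 64 mm along x, 170 mm along y; axes as the till's. The plate is rigid all over but for the hidden button, whose centre is at x = 0 and y anywhere from -50 to 50 mm of this point (not given)
- release (a joint): hidden button in the plate, a 44 by 44 mm square of the same metal, edges along the till's x and y, 2 mm seam around it, face 2 mm below the plate. Value: travel straight down, m, 0 at rest, 0.006 fully in. Starts to give at 2 N, about 4 N drives it fully in; it springs back. From about 0.004 the drawer is let go
- drawer (a joint): how far the drawer has come out of the till's front, m: 0 latched shut, 0.070 fully out. Once let go, its spring drives it fully out in under a second, and it stays out
- pickle_jar: green glass jar with a green lid, 72 mm across, 110 mm tall, standing on the rear part of the till's top; origin at the centre of its underside, z up
- coin_dish: blue ceramic dish, 110 mm across, 30 mm high, on the rear part of the till's top; origin at the centre of its underside, z up
- olive_tin: brass-coloured tin with a green band, 100 mm across, 120 mm tall, on the counter left of the till; origin at the centre of its underside, z up
- oil_bottle: amber bottle with a yellow cap, 64 mm across, 190 mm tall, on the counter left of the till; origin at the centre of its underside, z up
- tub_cup: white plastic cup, 90 mm across, 75 mm tall, on the counter right of the till; origin at the centre of its underside, z up
- scoop: steel serving spoon, 200 mm long, lying on the counter at the right; origin on its underside near its middle
- spice_jar: small glass jar with a red lid, 52 mm across, 90 mm tall, on the counter right of the till; origin at the centre of its underside, z up

How it is judged:
By the outcome, as a careful person would: the job done as asked, in the order asked, and still so for the second after the job is handed in, with the robot touching nothing.
It also fails if it takes over 58 s, if anything falls off the work surface, if the arm or the gripper's body presses on something with over 40 N, if the wrist force passes 120 N, or if a joint passes its speed limit or range.

## Working session

There is one attempt and no reset: what is moved stays moved. The work goes in short steps, Python scripts to look and compute and a tool call to move; the robot and the scene stay as the last step left them, time stands still between calls to the robot, and variables do not carry over. Pictures are saved under pics/ and viewed, at most 10 in all, crops included, and the job is handed in when it is done.

Besides the shell and the picture viewer there is one more tool, called after "Call:" by a JSON object that holds its "method" and its "body", one argument or row to a line. arm_command: Moves the arm, as the interface text tells. Its arguments: {"type":"object","properties":{"deltas":{"type":"array","items":{"type":"number"}},"force":{"type":"number"}},"required":["deltas"]}

```bash
mkdir -p pics; python3 - <<'E'
from cell import sensors, optics, arm
import cv2
s=sensors.observe();print(s, arm.nose_length)
for n in("top","side"):
    cv2.imwrite(f"pics/{n}0.png",optics.get_image(n));c=optics.calibration(n);print(n,c)
E
```

```text
{'clock': 0.0, 'joints': array([ 1.07941847,  0.43518333,  0.02497071,  1.57409227, -0.01159241,
        1.13395814, -0.07509226]), 'dq': array([ 0.00075985, -0.00025984,  0.00044499, -0.00071055, -0.00171009,
        0.00038989,  0.00063561]), 'joint_efforts': array([-2.56911362e-04, -6.67856526e+01,  9.84640606e-01, -3.14465582e+01,
       -6.07749517e-02,  4.30584128e-02,  1.41213377e-04]), 'position': array([ 0.2366843 , -0.57794828,  0.24497141]), 'ee_rot': array([-3.08103367e+00, -6.06487626e-01,  6.70269744e-04]), 'force': array([-0.00766072, -0.71449002, -0.19453193]), 'ft_torque': array([-0.01738262,  0.01083674, -0.001313  ]), 'gripper_force': 0.0, 'width': 1.001054967628864} 0.019
top {'camera_matrix': array([[425.01473881,   0.        , 319.01361052],
       [  0.        , 425.01473881, 203.30520601],
       [  0.        ,   0.        ,   1.        ]]), 'rvec': array([ 2.02728184, -2.18930232,  0.22853333]), 'tvec': array([-0.03622149,  0.60355443,  1.28495144])}
side {'camera_matrix': array([[434.09463718,   0.        , 312.36245464],
       [  0.        , 434.09463718, 193.5661694 ],
       [  0.        ,   0.        ,   1.        ]]), 'rvec': array([ 0.09540486, -2.68517396,  1.49933486]), 'tvec': array([0.58794074, 0.1208883 , 1.46491579])}
```

View pics/top0.png

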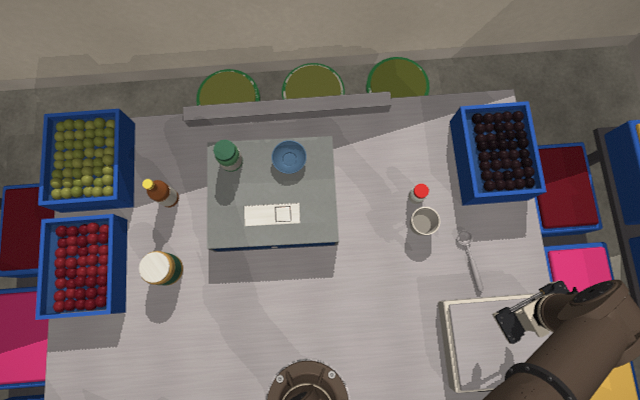

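View pics/side0.png

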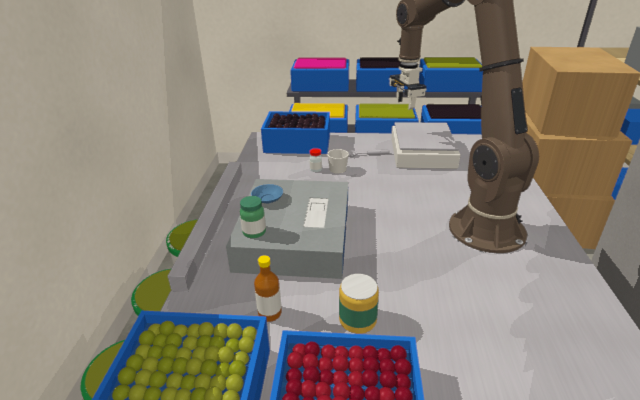

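Top: the window is at px (245–300, 203–226) and a seam square sits near (283, 214). Side: the window is near (316, 212), with a seam at its far end. The till's drawer front faces the robot and nothing stands in front of it. Next I'll measure these in both views.

```bash
cat > h.py <<'E'
import numpy as np,cv2
from cell import sensors,optics,arm
def ray(c,px):
    R=cv2.Rodrigues(c["rvec"])[0];t=np.ravel(c["tvec"])
    u=cv2.undistortPoints(np.float64([[px]]),c["camera_matrix"],None).ravel()
    return -R.T@t, R.T@np.r_[u,1]
def onz(c,px,z):
    o,d=ray(c,px);return o+d*(z-o[2])/d[2]
def cross(rs):
    A=b=0
    for o,d in rs:
        d=d/np.linalg.norm(d);P=np.eye(3)-np.outer(d,d);A=A+P;b=b+P@o
    return np.linalg.solve(A,b)
E
python3 - <<'E'
from h import *
W={}
for n,box in(("top",(235,195,310,235)),("side",(295,190,340,238))):
    im=cv2.imread(f"pics/{n}0.png");x0,y0,x1,y1=box
    g=im[y0:y1,x0:x1]; m=(g.min(2)>185).astype(np.uint8)
    m=cv2.morphologyEx(m,cv2.MORPH_CLOSE,np.ones((5,5)))
    k=max(cv2.findContours(m,0,2)[0],key=cv2.contourArea)
    bx=cv2.boxPoints(cv2.minAreaRect(k))+[x0,y0];W[n]=bx.mean(0)
    c=optics.calibration(n);print(n,cv2.contourArea(k),bx.round(1).tolist())
    print([onz(c,p,.098).round(3).tolist() for p in bx],onz(c,W[n],.098).round(4))
    cv2.imwrite(f"pics/{n}c.png",cv2.resize(g,None,fx=8,fy=8,interpolation=cv2.INTER_NEAREST))
print("cross",cross([ray(optics.calibration(n),W[n]) for n in W]).round(4))
a=cv2.imread("pics/topc.png");b=cv2.imread("pics/sidec.png")
b=cv2.resize(b,(200,int(b.shape[0]*200/b.shape[1])));o=np.zeros((320,800,3),np.uint8);o[:,:600]=a;o[:b.shape[0],600:]=b[:320]
cv2.imwrite("pics/zoom.png",o)
E
```

```text
top 993.0 [[244.0, 205.6], [298.4, 202.8], [299.4, 222.5], [245.1, 225.3]]
[[0.602, 0.15, 0.098], [0.598, -0.018, 0.098], [0.537, -0.018, 0.098], [0.54, 0.149, 0.098]] [0.5693 0.0657 0.098 ]
side 494.5 [[303.8, 225.8], [307.8, 196.4], [327.4, 199.1], [323.4, 228.5]]
[[0.602, 0.145, 0.098], [0.606, -0.027, 0.098], [0.538, -0.013, 0.098], [0.54, 0.156, 0.098]] [0.5713 0.0697 0.098 ]
cross [0.5708 0.066  0.0953]
```

View pics/zoom.png

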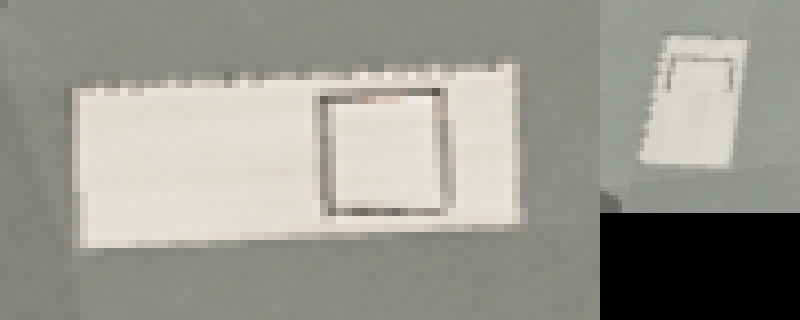

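The zoom confirms one seam square, centred at top px (282.5, 213.5), about 33 mm to the right of the window's centre. The two rays cross at height 0.095, which agrees with the 0.098 given. That puts the button near (0.57, 0.033) with the till's yaw about -1°. I'll move to hover there with the fingers shut.

Call:
{"method": "arm_command", "body": {
  "deltas": [0,0,-0.26,0.333,0.611,0,0,0,0,-0.26,0.333,0.611,0,0,0,0,-0.26,0.333,0.611,0,0,0,0,-0.26,0.333,0.611,0,0,0,0,-0.26,0.333,0.611,0,0,0,0,-0.26,0.333,0.611,0,0,0,0,-0.26,0.333,0.611,0,0,0,0,-0.26,0.333,0.611,0,0,0,0,-0.26,0.333,0.611,0,0,0,0,-0.26,0.333,0.611,0,0,0,0,-0.26,0.333,0.611,0,0,0,0,-0.26,0.333,0.611,0,0,0,0,-0.26,0.333,0.611,0,0,0,0,-0.26,0.333,0.611,0,0,0,0,-0.26,0.333,0.611,0,0,0,0,-0.26,0.333,0.611,0,0,0,0,-0.26,0.333,0.611,0,0,0,0,-0.26,0.333,0.611,0,0,0,0,-0.26,0.333,0.611,0,0,0,0,-0.26,0.333,0.611,0,0]
}}

```text
clock: 2.1
position: [0.5698, 0.0317, 0.2459]
ee_rot: [3.141, -0.033, 0.0]
force: [-0.1, 0.1, 0.6]
width: 0.004
gripper_force: 0.0
```

```bash
python3 - <<'E'
from h import *
s=sensors.observe();c=optics.calibration("wrist");cv2.imwrite("pics/w1.png",optics.get_image("wrist"))
print(s["clock"],s["position"],s["ee_rot"],s["force"],s["width"]);np.save("w1.npy",c,allow_pickle=True)
print(ray(c,(320,200)))
E
```

```text
2.1 [0.56975207 0.03173792 0.24594236] [ 3.14119445e+00 -3.30306528e-02  4.06064528e-04] [-0.11684886  0.06199017  0.57040328] 0.004004300104915861
(array([0.65496793, 0.02895107, 0.38598858]), array([-0.30087197,  0.02125049, -0.95359118]))
```

View pics/w1.png

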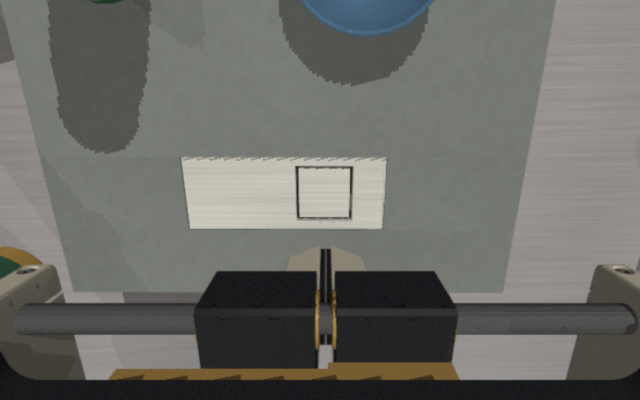

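The wrist view shows the plate at px (183–386, 157–229) and the seam square at (296–352, 166–219). The fingertips appear near (325, 250). I'll locate the button and the tips' projection.

```bash
python3 - <<'E'
from h import *
c=np.load("w1.npy",allow_pickle=True).item();im=cv2.imread("pics/w1.png")
g=im[140:245,170:400];m=(g.min(2)>175).astype(np.uint8)
n,l,st,ce=cv2.connectedComponentsWithStats(m,connectivity=4)
for i in range(1,n):
    if st[i,4]>800:
        pts=np.argwhere(l==i)[:,::-1].astype(np.float32)
        bx=cv2.boxPoints(cv2.minAreaRect(cv2.convexHull(pts)))+[170,140]
        z=.096 if st[i,4]<4000 else .098
        P=np.array([onz(c,p,z) for p in bx]);print(st[i],bx.round(1).tolist(),P[:,:2].round(4).tolist(),P.mean(0).round(4))
t=optics.calibration("top")
print("cross btn",cross([ray(c,(324,192.5)),ray(t,(282.5,213.5))]).round(4))
s=sensors.observe();p=s["position"];print(c["camera_matrix"][0,0])
for dz in(-.047,0,.019):print(dz,cv2.projectPoints(np.array([p-[0,0,dz]]),c["rvec"],c["tvec"],c["camera_matrix"],None)[0].ravel())
E
```

```text
[  12   18  203   70 9357] [[182.0, 227.0], [182.0, 158.0], [384.0, 158.0], [384.0, 227.0]] [[0.5416, 0.1579], [0.6029, 0.1489], [0.5995, -0.0186], [0.5379, -0.0206]] [0.5705 0.0669 0.098 ]
[ 129   29   50   47 2209] [[299.0, 169.0], [348.0, 169.0], [348.0, 215.0], [299.0, 215.0]] [[0.5912, 0.0524], [0.5904, 0.0111], [0.5491, 0.0111], [0.55, 0.0542]] [0.5702 0.0322 0.096 ]
cross btn [0.5694 0.0323 0.0935]
350.50692707558807
-0.047 [321.36217453 362.31690886]
0 [322.46872075 285.78625804]
0.019 [322.75807489 265.77402537]
```

The button is at (0.570, 0.032, ~0.095), 34 mm right of the window's centre, which is inside its ±50 mm range. The tool is aligned with it to within 1 mm. I'll go down to 10 mm above it and then feel.

Call:
{"method": "arm_command", "body": {
  "deltas": [0,0,0,0,0.001,-0.04,0,0,0,0,0,0.001,-0.08,0,0,0,0,0,0.001,-0.11,0,0,0,0,0,0.001,-0.121,0,0,0,0,0,0.001,-0.121,0,0,0,0,0,0.001,-0.121,0,0,0,0,0,0.001,-0.121,0]
}}

```text
clock: 2.85
position: [0.5711, 0.0338, 0.1265]
ee_rot: [-3.141, 0.031, -0.005]
force: [-0.0, 0.5, 0.2]
width: 0.004
gripper_force: 0.0
```

Call:
{"method": "arm_command", "body": {
  "deltas": [0,0,0,0,0,-0.002,0,0,0,0,0,0,-0.004,0,0,0,0,0,0,-0.006,0,0,0,0,0,0,-0.006,0,0,0,0,0,0,-0.006,0]
}}

```text
clock: 3.35
position: [0.5698, 0.0336, 0.1187]
ee_rot: [3.141, -0.031, -0.0]
force: [-0.7, -1.1, 0.6]
width: 0.005
gripper_force: 0.0
```

Call:
{"method": "arm_command", "body": {
  "deltas": [0,0,0,0,0,-0.001,0,0,0,0,0,0,-0.002,0,0,0,0,0,0,-0.002,0,0,0,0,0,0,-0.002,0]
}}

```text
clock: 3.75
position: [0.5699, 0.0336, 0.1167]
ee_rot: [3.141, -0.031, -0.0]
force: [-0.4, -0.1, 0.1]
width: -0.0
gripper_force: 0.0
```

Call:
{"method": "arm_command", "body": {
  "deltas": [0,0,0,0,-0.001,-0.001,0,0,0,0,0,-0.001,-0.002,0,0,0,0,0,-0.001,-0.002,0,0,0,0,0,-0.001,-0.002,0]
}}

```text
clock: 4.15
position: [0.57, 0.0325, 0.1149]
ee_rot: [3.141, -0.031, 0.0]
force: [-0.7, -0.9, 2.3]
width: 0.002
gripper_force: 1.3
```

Call:
{"method": "arm_command", "body": {
  "deltas": [0,0,0,0,0,-0.001,0,0,0,0,0,0,-0.002,0,0,0,0,0,0,-0.002,0,0,0,0,0,0,-0.002,0]
}}

```text
clock: 4.55
position: [0.57, 0.0325, 0.1128]
ee_rot: [3.141, -0.031, 0.0]
force: [-0.1, -1.0, 4.1]
width: 0.003
gripper_force: 2.0
```

Contact came at tip height 0.096, the button's face height, and it gives with a light force. I'll push on.

Call:
{"method": "arm_command", "body": {
  "deltas": [0,0,0,0,0,-0.001,0,0,0,0,0,0,-0.002,0,0,0,0,0,0,-0.003,0,0,0,0,0,0,-0.003,0,0,0,0,0,0,-0.003,0]
}}

```text
clock: 5.05
position: [0.57, 0.0325, 0.1097]
ee_rot: [3.141, -0.031, 0.0]
force: [0.0, -1.4, 2.0]
width: 0.002
gripper_force: 1.7
```

```bash
python3 - <<'E'
from h import *
a=cv2.imread("pics/top0.png");b=optics.get_image("top");s=sensors.observe();print(s["force"],s["position"])
cv2.imwrite("pics/t2.png",cv2.resize(np.hstack([a[120:290,190:350],b[120:290,190:350]]),None,fx=2.4,fy=2.4))
E
```

```text
[ 0.39770664 -1.23627483  3.39998907] [0.56997885 0.03249232 0.10974974]
```

View pics/t2.png

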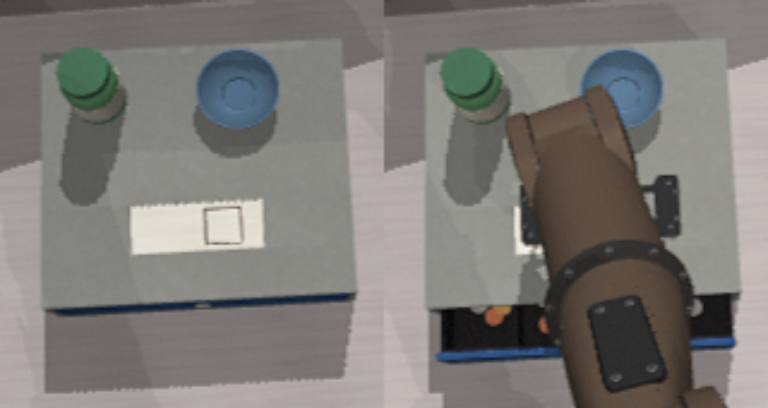

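The drawer is out, the jar and dish haven't moved, and the force is light. I'll hold half a second while the drawer finishes, then lift straight up and back out the way I came.

Call:
{"method": "arm_command", "body": {
  "deltas": [0,0,0,0,0,0,0,0,0,0,0,0,0,0,0,0,0,0,0,0,0,0,0,0,0,0,0,0,0,0,0,0,0,0.003,0,0,0,0,0,0,0.008,0,0,0,0,0,0,0.015,0,0,0,0,0,0,0.04,0,0,0,0,0,0,0.08,0,0,0,0,0,0,0.12,0,0,0,0,0,0,0.14,0,0,0,0,0,0,0.14,0]
}}

```text
clock: 6.3
position: [0.5713, 0.0334, 0.2535]
ee_rot: [-3.14, 0.03, -0.009]
force: [0.0, -0.0, -0.5]
width: 0.007
gripper_force: 0.0
```

Call:
{"method": "arm_command", "body": {
  "deltas": [0,0,0,-0.11,-0.35,0,0,0,0,0,-0.11,-0.35,0,0,0,0,0,-0.11,-0.35,0,0,0,0,0,-0.11,-0.35,0,0,0,0,0,-0.11,-0.35,0,0,0,0,0,-0.11,-0.35,0,0,0,0,0,-0.11,-0.35,0,0,0,0,0,-0.11,-0.35,0,0,0,0,0,-0.11,-0.35,0,0,0,0,0,-0.11,-0.35,0,0,0,0,0,-0.11,-0.35,0,0]
}}

```text
clock: 7.4
position: [0.4605, -0.3154, 0.2493]
ee_rot: [-3.14, 0.027, 0.001]
force: [-0.3, 0.8, 0.5]
width: 0.005
gripper_force: 0.0
```

```bash
python3 - <<'E'
from h import *
b=optics.get_image("top");s=sensors.observe();print(s["force"],s["position"],s["clock"])
cv2.imwrite("pics/t3.png",b)
E
```

```text
[ 0.32814589 -0.46370726  0.3340463 ] [ 0.46063806 -0.31543807  0.24947464] 7.45
```

View pics/t3.png

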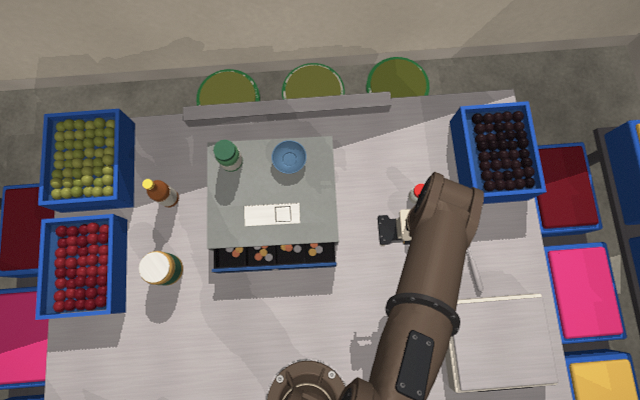

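The drawer is fully out: its front edge moved from row 247 to about 270, roughly 70 mm. The button is released and the goods I can see haven't moved. The arm is clear, so I'll hand in.

```bash
python3 -c "
from cell import arm;print(arm.sign_off())"
```

```text
the job is handed in; nothing more can be done
None
```

The till's drawer sprang out about 70 mm and was left open, the hidden button was released, no goods were touched, and the job was handed in at about 7.5 s of the 58 s allowed.

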